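# Fetch the cup from behind the vases

### The arm

A 7-joint arm with a two-finger parallel gripper is mounted at the origin on the work surface. World frame = base frame: x ahead of the robot, y to its left, z up, the work surface at z = 0. Lengths are in m, angles in rad, forces in N, time in s.
With the tool pointing down it reaches from about 0.425 to 0.925 m from the base axis. Payload 6.8 kg.
Tool frame: the origin (TCP) lies at the very end of the fingers, on their centre line; the grasp point (between the pads) lies 19 mm behind it; z points along the fingers, y is the line along which they close (so a half turn about z gives the same grasp; the last joint's range is limited). The gripper opens to 85 mm and grips with 20 to 120 N. Pads are 22 mm wide; open, the fingers measure 114 mm over their backs; the gripper's body (76 mm by 85 mm) begins 54 mm behind the grasp point. The pads swing forward as they close: fully open they stand 13 mm farther back than shut.
Start: joints at [-1.267, 0.477, 0.022, 1.555, -0.011, 1.109, -0.083], TCP at [0.27, 0.619, 0.201] pointing down, gripper open.
Joint ranges: [-2.96, 2.96], [-0.34, 2.1], [-1.41, 1.46], [0.24, 2.44], [-1.37, 4.51], [0.17, 1.92], [-2.96, 2.96]. Speed limits (rad/s): [2.39, 2.39, 3.14, 3.14, 3.14, 3.14, 3.14].

### API

Orientations are given as a unit quaternion [w, x, y, z].
In Python, from station import bot gives the robot as it stands.
- The arm moves only by the tool jog_arm, never from a script. Its argument "motion" is a list of rows, each a list of 7 numbers: the turn, a rotation vector about the tool's x, y, z in rad, then the shift along the tool's x, y, z in mm, then the finger opening in mm, from 0 to 85.4. A call has 1 to 10 rows; each row is the pose to reach, as a shift and turn from the pose commanded when the call began, along the tool's axes at that moment; what a row does not reach only later rows make up. A row lasts 1/8 s, in which the tool goes at most 62.5 mm and 10.7 degrees, less where a joint would pass 70% of its speed; a pose out of reach is approached as far as the arm can. A call with a gripper value outside its range is refused whole. The fingers move at their own pace and stop on an object; "grip_force" is the grip in N (left out, the last holds). Time passes only in rows, so rows that repeat a pose let the fingers close. It gives the time, the measured TCP pose, the force, the opening and the grip force at its end, in the units of the state.
- bot.get_obs(): the state, without advancing time (a new reading comes with each control period).
- bot.read_camera(name): name is "side" or "top" or "wrist"; returns a dict with "pixels" (400x640x3 uint8, red, green, blue), "camera_matrix" (3x3 intrinsics, pixels), "T" (4x4, takes a point from camera to world coordinates); the wrist camera has in their place "tool_from_camera" (4x4, takes a point from camera to tool coordinates, whose origin is the TCP and whose axes are the flange's). Camera axes: x right, y down, z forward; pixel columns grow to the right and rows downward; lengths in m; the calibration is good to about 2 mm. The wrist camera is an equidistant fisheye: a pixel r from the principal point sees the ray r / f radians off the axis. A picture is of the moment at which its call begins: read the wrist's pose just before it. There is no depth.
- bot.hand_in(): hands the job in; it is judged then, once.
Trained networks look in a picture, given as the dict that the camera call returned (one of the last four; its "shot" number tells which), for a name from the list of things; names that differ only in an ending like _2 or _b are one class to them, and where a whole thing is asked for, a point or a joint stands for the part that bears it (a point fixed in the world has none). Each returns a list of dicts, best first, with "score" (0 to 1); they miss things now and then, are a little off and sometimes report something else, mostly with a low value. They report only what shows in the picture. A call takes as long as a camera call.
- bot.spot_in(thing, picture): "xy" ([column, row] in pixels, amid what is visible of it).
- bot.tip_of(thing, picture): "xy" ([column, row] in pixels: a listed point, or the origin of a listed thing).
The state is a dict: "t": time; "q": joint angles; "joint_vel": joint speeds; "joint_torque": joint torques, N m; "eef_pos": TCP position; "tool_rot": TCP orientation; "contact_force": force on the tool from outside, world axes, zero at the start; "torque": the same for the moment, N m; "gripper_width": opening from 0.0 (shut) to 1.0 (fully open); "grasp_force": force on a finger pad.
Only numpy, scipy, OpenCV 4.12 (cv2) and the standard library are available. Lean on these libraries where they do the work, as an engineer would, in place of code of your own. Each camera call takes 0.05 s, during which the arm holds its last target. There are 200 camera calls.

### The job

On the ware board three vases stand in front of and around the blue-rimmed cup. First move all three vases onto the grey side board and leave the cup standing where it is meanwhile; when all three are there, stand the cup in the middle of the banding wheel, and only after that put each vase back upright exactly where it stood at the start. Keep every piece upright throughout, let go of everything at the end, and leave the glaze jar, the water pot and the brush alone.

Things in the scene. Friction and masses are not known exactly. Their poses are not given: they have to be found in the camera images.
- cup: small white handleless porcelain cup with a blue rim band: 50 mm tall, nearly straight wall, 53 mm in diameter 10 mm above the foot, 56 mm at the rim, wall 4 mm, about 0.12 kg. Origin: centre of the underside, z up. Starts on the ware board's far seat, hemmed in by the three taller vases, whose centres stand 62 mm from its own.
- vase_blue: glossy cobalt-blue vase, round, 120 mm tall, round belly 52 mm in diameter at 35 to 50 mm height, foot 44 mm in diameter; straight neck 32 mm wide from 84 to 113 mm above its foot, lip 38 mm; closed top with a dark spot; about 0.22 kg. Origin: centre of the underside, z up. Starts on any one of the ware board's three vase seats and must go back to that same one.
- vase_white: plain white porcelain vase, round, 120 mm tall, straight body 46 mm in diameter, shoulder 52 mm in diameter at 66 mm height; straight neck 32 mm wide from 84 to 113 mm above its foot, lip 38 mm; closed top with a dark spot; about 0.22 kg. Origin: centre of the underside, z up. Starts on any one of the ware board's three vase seats and must go back to that same one.
- vase_terracotta: unglazed terracotta (orange-brown) vase, round, 120 mm tall, cone-shaped, 52 mm in diameter from the foot to 20 mm height, tapering to 38 mm at 65 mm; straight neck 32 mm wide from 84 to 113 mm above its foot, lip 38 mm; closed top with a dark spot; about 0.22 kg. Origin: centre of the underside, z up. Starts on any one of the ware board's three vase seats and must go back to that same one.
- ware_board: brown wooden ware board, fixed, 200 (x) by 220 (y) by 18 mm thick. Origin: centre of the underside; top surface at z = 18 mm; its +x side is the far side from the robot (turned at most 0.25 rad). Four pale round seats (printed, flat, 57 mm in diameter) in its frame: the cup's at (35, 0) mm, the vases' at (-27, 0), (19, 60) and (19, -60) mm.
- side_board: side board for parking: grey cloth-covered board, fixed and empty at the start, 280 (its own x) by 110 (its own y) by 18 mm thick, to the left or to the right of the ware board. Origin: centre of the underside; top surface at z = 18 mm.
- wheel: decorator's banding wheel: round aluminium disc 160 mm in diameter on a dark stem and foot, fixed (it does not turn), on the other side of the ware board from the side board; a thin dark circle 100 mm in diameter is drawn around its centre. Origin: centre of the underside of the foot; the disc's top is at z = 70 mm above it.
- glaze_jar: bystander: closed glaze jar with red lid and paper label, 64 mm in diameter, 75 mm tall. Origin: centre of the underside. Stands beyond the work; leave it alone.
- water_pot: bystander: open green glass water pot, 72 mm in diameter at the rim, 75 mm tall. Origin: centre of the underside. Stands beyond the work; leave it alone.
- brush: bystander: paint brush, 170 mm long, lying along its own x axis on the table beyond the ware board; leave it alone.

How it is judged:
On the way, in this order (a step that is already met when the one before it is completed fails the run):
1. all three vases stand upright on the side board together, the cup still in its place on the ware board (within 30 mm) (x of vase_blue in the frame of side_board between -0.138 and 0.138 m and y of vase_blue in the frame of side_board between -0.053 and 0.053 m and z of vase_blue in the frame of side_board between 0.014 and 0.022 m and angle between each of vase_blue, vase_white, vase_terracotta's own z axis and vertical below 0.1 rad and linear speed of each of vase_blue, vase_white, vase_terracotta below 0.03 m/s and x of vase_white in the frame of side_board between -0.138 and 0.138 m and y of vase_white in the frame of side_board between -0.053 and 0.053 m and z of vase_white in the frame of side_board between 0.014 and 0.022 m and x of vase_terracotta in the frame of side_board between -0.138 and 0.138 m and y of vase_terracotta in the frame of side_board between -0.053 and 0.053 m and z of vase_terracotta in the frame of side_board between 0.014 and 0.022 m and distance of cup from where it was at the start of the episode below 0.03 m), for 0.2 s.
2. the cup stands in the middle of the banding wheel, let go, while the three vases are still on the side board (horizontal distance between cup and wheel below 0.015 m and z of cup in the frame of wheel between 0.066 and 0.075 m and contact force between cup and the fingers below 0.2 N and angle between each of cup, vase_blue, vase_white, vase_terracotta's own z axis and vertical below 0.1 rad and linear speed of each of cup, vase_blue, vase_white, vase_terracotta below 0.03 m/s and x of vase_blue in the frame of side_board between -0.138 and 0.138 m and y of vase_blue in the frame of side_board between -0.053 and 0.053 m and z of vase_blue in the frame of side_board between 0.014 and 0.022 m and x of vase_white in the frame of side_board between -0.138 and 0.138 m and y of vase_white in the frame of side_board between -0.053 and 0.053 m and z of vase_white in the frame of side_board between 0.014 and 0.022 m and x of vase_terracotta in the frame of side_board between -0.138 and 0.138 m and y of vase_terracotta in the frame of side_board between -0.053 and 0.053 m and z of vase_terracotta in the frame of side_board between 0.014 and 0.022 m), for 0.2 s.
At the end, for the whole second after the job is handed in: The cup stands upright and at rest on the banding wheel, within 15 mm of its centre; each of the three vases stands upright and at rest on the ware board within 15 mm of where it stood at the start; all are released (horizontal distance between cup and wheel below 0.015 m and z of cup in the frame of wheel between 0.066 and 0.075 m and contact force between cup and the fingers below 0.2 N and angle between each of cup, vase_blue, vase_white, vase_terracotta's own z axis and vertical below 0.1 rad and linear speed of each of cup, vase_blue, vase_white, vase_terracotta below 0.03 m/s and distance of each of vase_blue, vase_white, vase_terracotta from where it was at the start of the episode below 0.015 m); the robot touches nothing.
It fails at once if a vase or the cup is tipped over (more than about 35 degrees) (angle between any of vase_blue, vase_white, vase_terracotta, cup's own z axis and vertical above 0.6 rad).
It fails at once if the glaze jar, the water pot or the brush is displaced by more than 30 mm (distance of any of glaze_jar, water_pot, brush from where it was at the start of the episode above 0.03 m).
It also fails if it takes over 141 s, if anything falls off the work surface, if the arm or the gripper's body presses on something with over 40 N, if the wrist force passes 120 N, or if a joint passes its speed limit or range.

## Working session

There is one attempt and no reset: what is moved stays moved. The work goes in short steps, Python scripts to look and compute and a tool call to move; the robot and the scene stay as the last step left them, time stands still between calls to the robot, and variables do not carry over. Pictures are saved under pics/ and viewed, at most 14 in all, crops included, and the job is handed in when it is done.

Besides the shell and the picture viewer there is one more tool, called after "Request:" by a JSON object that holds its "method" and its "body". jog_arm: Moves the arm, as the interface text tells. Its arguments: {"type":"object","properties":{"motion":{"type":"array"},"grip_force":{"type":"number"}},"required":["motion"]}

```bash
mkdir -p pics; cat > h.py <<'E'
from station import bot
import numpy as np, cv2
def ray(im,uv):
    d=np.linalg.inv(im["camera_matrix"])@[uv[0],uv[1],1.]
    T=np.array(im["T"]); return T[:3,3],T[:3,:3]@d
def hit(im,uv,z):
    o,d=ray(im,uv); return (o+d*(z-o[2])/d[2])
def save(im,n): cv2.imwrite(f"pics/{n}.png",im["pixels"][:,:,::-1])
E
python3 - <<'E'
from h import *
o=bot.get_obs(); print(o["t"],o["eef_pos"],o["tool_rot"],o["gripper_width"])
for n in ("top","side"):
    im=bot.read_camera(n); save(im,n+"0"); print(n,np.round(im["T"],3).tolist(),np.round(im["camera_matrix"],1).tolist())
    for t in "cup vase_blue vase_white vase_terracotta ware_board side_board wheel glaze_jar water_pot brush".split():
        h={"side_board":.0,"wheel":.0}.get(t,0.0 if t in("ware_board","glaze_jar","water_pot","brush") else .018)
        r=bot.tip_of(t,im)[:1]; s=bot.spot_in(t,im)[:1]
        print(t,[(np.round(x["xy"]),round(x["score"],2),np.round(hit(im,x["xy"],h),3)) for x in r],[(np.round(x["xy"]),round(x["score"],2)) for x in s])
E
```

```text
0.0 [0.26994061 0.61798662 0.20012848] [-1.14800039e-04  2.04439305e-01  9.78878839e-01 -8.81336239e-04] 1.0000489635401035
top [[0.029, -0.995, 0.095, 0.517], [-0.999, -0.032, -0.035, 0.017], [0.038, -0.094, -0.995, 1.036], [0.0, 0.0, 0.0, 1.0]] [[406.7, 0.0, 320.0], [0.0, 406.7, 201.5], [0.0, 0.0, 1.0]]
cup [(array([315., 234.]), 0.9, array([ 0.533, -0.008,  0.018]))] [(array([314., 234.]), 0.84)]
vase_blue [(array([291., 242.]), 0.63, array([0.51 , 0.05 , 0.018]))] [(array([293., 242.]), 0.92)]
vase_white [(array([340., 232.]), 0.54, array([ 0.539, -0.07 ,  0.018]))] [(array([341., 234.]), 0.58)]
vase_terracotta [(array([324., 257.]), 0.93, array([ 0.476, -0.032,  0.018]))] [(array([318., 258.]), 0.64)]
ware_board [(array([317., 245.]), 0.67, array([ 0.505, -0.016,  0.   ]))] [(array([315., 248.]), 0.74)]
side_board [(array([438., 253.]), 0.92, array([ 0.493, -0.327,  0.   ]))] [(array([438., 253.]), 0.87)]
wheel [(array([188., 246.]), 0.75, array([0.494, 0.308, 0.   ]))] [(array([175., 244.]), 0.68)]
glaze_jar [(array([232., 149.]), 0.97, array([0.744, 0.21 , 0.   ]))] [(array([2
[... 718 characters left out ...]
a [(array([273., 210.]), 0.79, array([ 0.474, -0.03 ,  0.018]))] [(array([270., 195.]), 0.92)]
ware_board [(array([284., 205.]), 0.72, array([ 0.504, -0.005,  0.   ]))] [(array([281., 216.]), 0.65)]
side_board [(array([304., 324.]), 0.88, array([ 0.497, -0.328,  0.   ]))] [(array([301., 323.]), 0.62)]
wheel [(array([266., 127.]), 0.77, array([0.5  , 0.312, 0.   ]))] [(array([262., 112.]), 0.66)]
glaze_jar [(array([353., 140.]), 0.96, array([0.743, 0.203, 0.   ]))] [(array([353., 130.]), 0.91)]
water_pot [(array([401., 260.]), 0.67, array([ 0.741, -0.223,  0.   ]))] [(array([402., 248.]), 0.75)]
brush [(array([373., 194.]), 0.91, array([ 0.739, -0.014,  0.   ]))] [(array([364., 193.]), 0.72)]
```

```bash
python3 - <<'E'
import cv2
a=cv2.imread("pics/top0.png")
cv2.imwrite("pics/top0c.png",cv2.resize(a[170:300,110:510],(800,260),interpolation=cv2.INTER_CUBIC))
b=cv2.resize(a[200:280,265:375],(770,560),interpolation=cv2.INTER_CUBIC); cv2.imwrite("pics/top0z.png",b)
E
```

```text
(no output)
```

View pics/top0c.png

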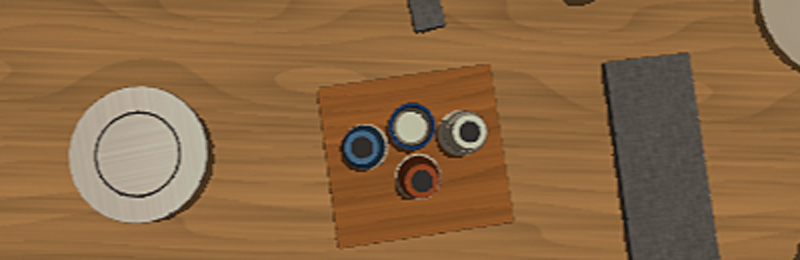

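View pics/top0z.png

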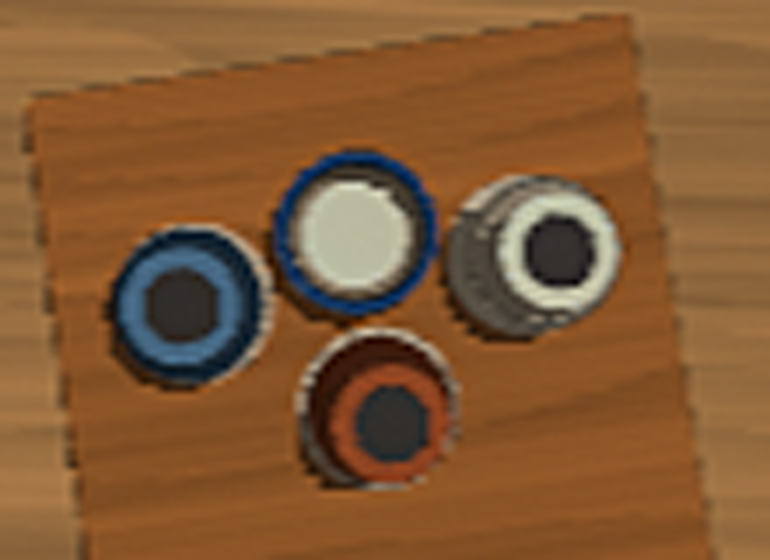

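View pics/side0.png

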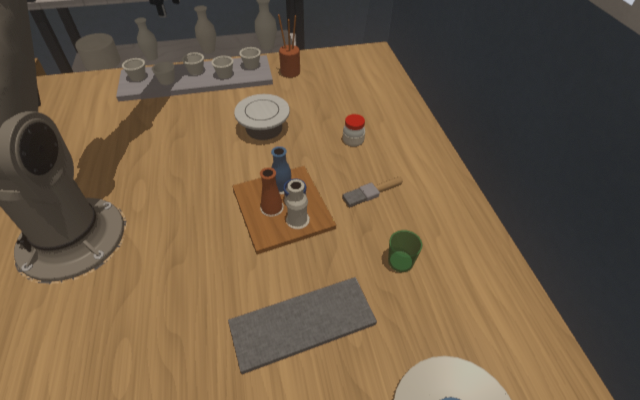

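Top view crop: wheel left (circle around crop pixel 138,154), ware board in the middle with the cup behind three vases (dark spots in zoom: blue 182,305; white 560,250; terracotta 392,424; cup rim 356,233). The grey side board is on the right. The side view agrees with this and shows the jar, brush and pot farther away.

```bash
python3 - <<'E'
from h import *
im=bot.read_camera("top"); 
f=lambda x,y:(265+(x+.5)/7-.5,200+(y+.5)/7-.5)
for n,p,z in (("blue",(182,305),.138),("white",(560,250),.138),("terra",(392,424),.138),("cup",(356,233),.068)):
    print(n,hit(im,f(*p),z).round(4))
px=im["pixels"].astype(int)
g=((px.max(2)-px.min(2)<18)&(px.max(2)<140)&(px.max(2)>50)).astype(np.uint8); g[:,:400]=0; g[:190]=0; 
n,l,s,c=cv2.connectedComponentsWithStats(cv2.morphologyEx(g,cv2.MORPH_OPEN,np.ones((3,3)))); i=1+s[1:,4].argmax(); print(s[i])
pts=np.argwhere(l==i)[:,::-1]; w=np.array([hit(im,p,.018)[:2] for p in pts]).astype(np.float32)
print("side",cv2.minAreaRect(w))
h=cv2.cvtColor(im["pixels"],cv2.COLOR_RGB2GRAY)[190:300,130:230]
m=(h>135).astype(np.uint8)
# dark circle on wheel: fit ellipse to dark pixels within disc
yy,xx=np.mgrid[190:300,130:230]; r=np.hypot(xx-179,yy-247)
bg=cv2.medianBlur(h,11).astype(int); d=((bg-h>40)&(r<28)).astype(np.uint8); q=np.argwhere(d)[:,::-1]+[130,190]
e=cv2.fitEllipse(q.astype(np.float32)); print(len(q),e,hit(im,e[0],.07))
f2=lambda x,y:(110+x/2-.25,170+y/2-.25)
c=[hit(im,f2(*p),.018)[:2] for p in ((318,88),(491,65),(513,221),(340,247))]; print("board",np.mean(c,0),np.round(c,3).tolist())
E
```

```text
blue [0.509 0.047 0.138]
white [ 0.5296 -0.0713  0.138 ]
terra [ 0.4738 -0.0198  0.138 ]
cup [ 0.5343 -0.0086  0.068 ]
[ 599  190   41  210 5784]
side ((0.4095321595668793, -0.7848021984100342), (0.10661889612674713, 0.5272687673568726), 87.84878540039062)
204 ((178.3895263671875, 246.7702178955078), (41.31105422973633, 42.79552459716797), 52.25181198120117) [0.49256358 0.31002518 0.07      ]
board [ 0.50027837 -0.01659905] [[0.579, 0.108], [0.615, -0.108], [0.422, -0.14], [0.385, 0.073]]
```

Request:
{"method": "jog_arm", "body": {"motion": [[0,0,-0.14,0,0,-20,85],[0,0,-0.28,0,0,-40,70],[0,0,-0.412,0,0,-60,60],[0,0,-0.412,0,0,-60,60]], "grip_force": 40}}

```text
t: 2.65
eef_pos: [0.2707, 0.6196, 0.2628]
tool_rot: [0.0, 0.001, 1.0, 0.002]
contact_force: [-0.4, 0.3, -0.7]
gripper_width: 0.698
grasp_force: 0.0
```

Request:
{"method": "jog_arm", "body": {"motion": [[0,0,0,-22,-58,0,60],[0,0,0,-43,-116,0,60],[0,0,0,-65,-174,0,60],[0,0,0,-86,-232,0,60],[0,0,0,-108,-290,0,60],[0,0,0,-130,-348,0,60],[0,0,0,-151,-406,0,60],[0,0,0,-173,-464,0,60],[0,0,0,-194,-522,0,60],[0,0,0,-216,-580,0,60]]}}

```text
t: 3.9
eef_pos: [0.4861, 0.0367, 0.2604]
tool_rot: [-0.0, 0.001, 1.0, 0.0]
contact_force: [0.2, 1.3, 0.0]
gripper_width: 0.703
grasp_force: 0.0
```

Request:
{"method": "jog_arm", "body": {"motion": [[0,0,0,-21,-56,0,60],[0,0,0,-42,-112,0,60],[0,0,0,-42,-112,0,60],[0,0,0,-42,-112,0,60]]}}

```text
t: 4.4
eef_pos: [0.5277, -0.0728, 0.2601]
tool_rot: [-0.001, 0.001, 1.0, 0.0]
contact_force: [-0.1, 0.3, 0.2]
gripper_width: 0.701
grasp_force: 0.0
```

```bash
cat >> h.py <<'E'
from scipy.spatial.transform import Rotation as Ro
def wrist():
    o=bot.get_obs(); im=bot.read_camera("wrist"); w,x,y,z=o["tool_rot"]; 
    T=np.eye(4);T[:3,:3]=Ro.from_quat([x,y,z,w]).as_matrix();T[:3,3]=o["eef_pos"]; im["Tw"]=T@np.array(im["tool_from_camera"]); return im
def whit(im,uv,z):
    K=im["camera_matrix"]; a=(uv[0]-K[0][2])/K[0][0]; b=(uv[1]-K[1][2])/K[1][1]; r=np.hypot(a,b)+1e-9
    d=im["Tw"][:3,:3]@np.array([a/r*np.sin(r),b/r*np.sin(r),np.cos(r)]); o=im["Tw"][:3,3]; return o+d*(z-o[2])/d[2]
E
python3 - <<'E'
from h import *
im=wrist(); save(im,"w1"); print(bot.get_obs()["eef_pos"],np.round(im["Tw"],3).tolist())
for t in "vase_white vase_blue vase_terracotta cup".split():
    print(t,[(np.round(x["xy"]),round(x["score"],2),whit(im,x["xy"],.018).round(4)) for x in bot.tip_of(t,im)[:2]])
E
```

```text
[ 0.52772819 -0.07195831  0.26028906] [[0.001, 0.961, 0.275, 0.459], [1.0, -0.001, 0.001, -0.073], [0.001, 0.275, -0.961, 0.433], [0.0, 0.0, 0.0, 1.0]]
vase_white [(array([326., 168.]), 0.91, array([ 0.5293, -0.069 ,  0.018 ])), (array([368., 147.]), 0.21, array([ 0.5014, -0.0131,  0.018 ]))]
vase_blue [(array([412., 156.]), 0.6, array([0.5123, 0.0489, 0.018 ]))]
vase_terracotta [(array([364., 126.]), 0.57, array([ 0.4721, -0.0184,  0.018 ]))]
cup [(array([372., 169.]), 0.87, array([ 0.5306, -0.0071,  0.018 ]))]
```

View pics/w1.png

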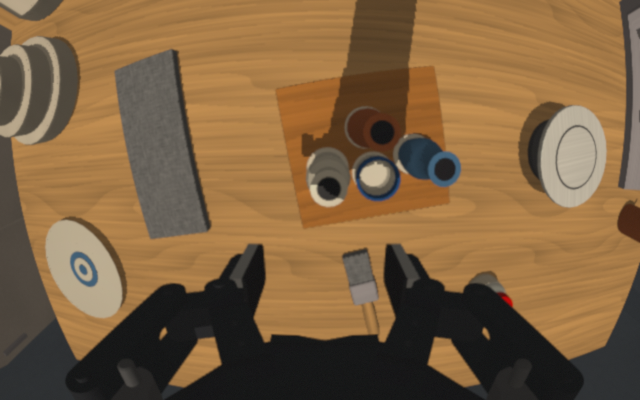

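Wrist view: white vase top at (330,188), cup (377,178), terracotta (382,131), blue (445,168), all consistent with my positions. The side board corners are near (115,70), (175,50), (210,230), (150,238).

```bash
python3 - <<'E'
from h import *
im=wrist()
c=[whit(im,p,.018)[:2] for p in ((115,70),(175,50),(210,230),(150,238))]; print(np.round(c,3).tolist(),np.mean(c,0))
print([whit(im,p,.138).round(4) for p in ((330,188),(382,131),(445,168))], whit(im,(577,157),.07))
E
```

```text
[[0.367, -0.396], [0.354, -0.285], [0.624, -0.244], [0.641, -0.356]] [ 0.49631526 -0.32023666]
[array([ 0.5302, -0.0657,  0.138 ]), array([ 0.4734, -0.0161,  0.138 ]), array([0.5081, 0.0518, 0.138 ])] [0.49171611 0.31520286 0.07      ]
```

Request:
{"method": "jog_arm", "body": {"motion": [[0,0,0,-1,0,40,60],[0,0,0,-1,0,80,60],[0,0,0,-1,0,120,60],[0,0,0,-1,0,150,60],[0,0,0,-1,0,160,60],[0,0,0,-1,0,160,60],[0,0,0,-1,0,160,20],[0,0,0,-1,0,160,20],[0,0,0,-1,0,160,20],[0,0,0,-1,0,160,20]]}}

```text
t: 5.95
eef_pos: [0.5309, -0.0733, 0.1028]
tool_rot: [0.002, -0.0, 1.0, 0.0]
contact_force: [-0.7, 0.9, 7.1]
gripper_width: 0.392
grasp_force: 39.4
```

Request:
{"method": "jog_arm", "body": {"motion": [[0,0,0,0,0,-20,20],[0,0,0,0,0,-60,20],[0,0,0,-10,-45,-70,20],[0,0,0,-20,-95,-70,20],[0,0,0,-31,-145,-70,20],[0,0,0,-42,-195,-70,20],[0,0,0,-49,-230,-70,20],[0,0,0,-51,-240,-70,20],[0,0,0,-51,-240,-40,20],[0,0,0,-51,-240,-15,20]]}}

```text
t: 7.2
eef_pos: [0.5803, -0.312, 0.1153]
tool_rot: [-0.0, -0.001, 1.0, 0.001]
contact_force: [-0.3, 0.4, -2.0]
gripper_width: 0.39
grasp_force: 40.4
```

```bash
python3 - <<'E'
from h import *
im=bot.read_camera("side"); save(im,"s1"); o=bot.get_obs(); print(o["eef_pos"],o["contact_force"],o["grasp_force"])
E
```

```text
[ 0.57840385 -0.31065996  0.11167313] [-0.4111647   0.69078402 -4.67315058] 40.35922458395362
```

View pics/s1.png

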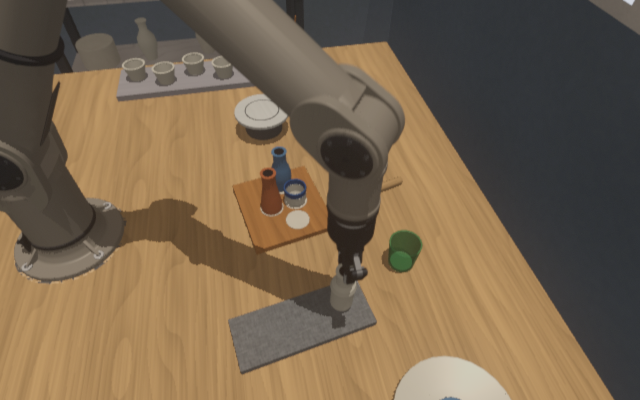

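The white vase is held upright over the far end of the side board (about 343,295); the cup and the other two vases are undisturbed. Lowering and releasing.

Request:
{"method": "jog_arm", "body": {"motion": [[0,0,0,0,0,8,20],[0,0,0,0,0,13,20],[0,0,0,0,0,14,20],[0,0,0,0,0,14,20]]}}

```text
t: 7.75
eef_pos: [0.581, -0.3134, 0.1031]
tool_rot: [0.001, -0.0, 1.0, -0.0]
contact_force: [-0.5, 0.9, 1.2]
gripper_width: 0.388
grasp_force: 40.6
```

Request:
{"method": "jog_arm", "body": {"motion": [[0,0,0,0,0,0,60],[0,0,0,0,0,0,60],[0,0,0,0,0,0,60],[0,0,0,0,0,-30,60],[0,0,0,0,0,-80,60],[0,0,0,0,0,-130,60],[0,0,0,0,0,-160,60],[0,0,0,11,55,-160,60],[0,0,0,22,110,-160,60],[0,0,0,34,170,-160,60]]}}

```text
t: 9.0
eef_pos: [0.5459, -0.1421, 0.2622]
tool_rot: [0.0, 0.0, 1.0, -0.0]
contact_force: [0.6, 0.4, 0.5]
gripper_width: 0.705
grasp_force: 0.0
```

Request:
{"method": "jog_arm", "body": {"motion": [[0,0,0,11,55,0,60],[0,0,0,22,110,0,60],[0,0,0,32,165,0,60],[0,0,0,37,189,0,60],[0,0,0,37,189,50,60],[0,0,0,37,189,100,60],[0,0,0,37,189,145,60],[0,0,0,37,189,160,60],[0,0,0,37,189,160,60],[0,0,0,37,189,160,20]]}}

```text
t: 10.25
eef_pos: [0.5108, 0.0458, 0.1038]
tool_rot: [0.001, 0.0, 1.0, 0.0]
contact_force: [0.4, 0.2, 0.4]
gripper_width: 0.505
grasp_force: 0.4
```

Request:
{"method": "jog_arm", "body": {"motion": [[0,0,0,0,0,0,20],[0,0,0,0,0,0,20],[0,0,0,0,0,0,20],[0,0,0,0,0,-20,20],[0,0,0,0,0,-60,20],[0,0,0,0,0,-110,20],[0,0,0,0,0,-150,20],[0,0,0,0,-45,-150,20],[0,0,0,0,-95,-150,20],[0,0,0,0,-145,-150,20]]}}

```text
t: 11.5
eef_pos: [0.5092, -0.1007, 0.2532]
tool_rot: [0.001, -0.0, 1.0, 0.0]
contact_force: [1.1, 0.1, -3.1]
gripper_width: 0.387
grasp_force: 40.2
```

Request:
{"method": "jog_arm", "body": {"motion": [[0,0,0,3,-50,0,20],[0,0,0,6,-100,0,20],[0,0,0,9,-150,0,20],[0,0,0,12,-200,0,20],[0,0,0,13,-227,0,20],[0,0,0,13,-227,30,20],[0,0,0,13,-227,80,20],[0,0,0,13,-227,120,20],[0,0,0,13,-227,138,20],[0,0,0,13,-227,148,20]]}}

```text
t: 12.75
eef_pos: [0.4967, -0.3265, 0.1043]
tool_rot: [0.0, -0.0, 1.0, -0.0]
contact_force: [-0.8, 1.9, 22.2]
gripper_width: 0.391
grasp_force: 43.9
```

Request:
{"method": "jog_arm", "body": {"motion": [[0,0,0,0,0,1,20],[0,0,0,0,0,1,60],[0,0,0,0,0,0,60],[0,0,0,0,0,0,60],[0,0,0,0,0,-30,60],[0,0,0,0,0,-80,60],[0,0,0,0,0,-130,60],[0,0,0,0,0,-160,60],[0,0,0,5,55,-160,60],[0,0,0,10,110,-160,60]]}}

```text
t: 14.0
eef_pos: [0.4862, -0.2156, 0.2646]
tool_rot: [0.001, 0.001, 1.0, -0.0]
contact_force: [1.4, -0.0, -0.2]
gripper_width: 0.703
grasp_force: 0.0
```

Request:
{"method": "jog_arm", "body": {"motion": [[0,0,0,3,55,0,60],[0,0,0,6,110,0,60],[0,0,0,9,165,0,60],[0,0,0,12,195,0,60],[0,0,0,12,195,50,60],[0,0,0,12,195,100,60],[0,0,0,12,195,145,60],[0,0,0,12,195,161,60],[0,0,0,12,195,161,60],[0,0,0,12,195,161,20]]}}

```text
t: 15.25
eef_pos: [0.4751, -0.0214, 0.104]
tool_rot: [0.001, 0.0, 1.0, 0.0]
contact_force: [-0.6, 2.1, 0.7]
gripper_width: 0.504
grasp_force: 0.7
```

Request:
{"method": "jog_arm", "body": {"motion": [[0,0,0,0,0,0,20],[0,0,0,0,0,0,20],[0,0,0,0,0,0,20],[0,0,0,0,0,-20,20],[0,0,0,0,0,-60,20],[0,0,0,0,0,-90,20],[0,0,0,5,-20,-90,20],[0,0,0,14,-70,-90,20],[0,0,0,24,-120,-90,20],[0,0,0,34,-170,-90,20]]}}

```text
t: 16.5
eef_pos: [0.4396, -0.1927, 0.1934]
tool_rot: [0.0, -0.0, 1.0, 0.0]
contact_force: [0.6, -0.8, -2.8]
gripper_width: 0.392
grasp_force: 40.5
```

Request:
{"method": "jog_arm", "body": {"motion": [[0,0,0,9,-50,0,20],[0,0,0,19,-100,0,20],[0,0,0,27,-140,0,20],[0,0,0,28,-148,20,20],[0,0,0,28,-148,50,20],[0,0,0,28,-148,72,20],[0,0,0,28,-148,82,20],[0,0,0,28,-148,87,20],[0,0,0,28,-148,88,20],[0,0,0,28,-148,88,20]]}}

```text
t: 17.75
eef_pos: [0.4128, -0.3397, 0.1057]
tool_rot: [0.001, -0.0, 1.0, -0.0]
contact_force: [-0.3, -0.2, -3.1]
gripper_width: 0.388
grasp_force: 40.5
```

Request:
{"method": "jog_arm", "body": {"motion": [[0,0,0,0,0,0,60],[0,0,0,0,0,0,60],[0,0,0,0,0,0,60],[0,0,0,0,0,-30,60],[0,0,0,0,0,-80,60],[0,0,0,0,0,-130,70],[0,0,0,0,0,-150,80],[0,0,0,-18,55,-150,80],[0,0,0,-36,110,-150,80],[0,0,0,-54,165,-150,80]]}}

```text
t: 19.0
eef_pos: [0.4667, -0.1728, 0.2555]
tool_rot: [0.001, 0.0, 1.0, 0.0]
contact_force: [0.8, -0.5, 0.7]
gripper_width: 0.936
grasp_force: 0.0
```

```bash
python3 - <<'E'
from h import *
im=bot.read_camera("side"); save(im,"s2"); o=bot.get_obs(); print(o["eef_pos"])
for t in ("cup","vase_blue","vase_white","vase_terracotta"):
    print(t,[(np.round(x["xy"]),round(x["score"],2),hit(im,x["xy"],.018).round(4)) for x in bot.tip_of(t,im)[:1]])
w=wrist(); r=bot.tip_of("cup",w)[:1]; print([(x["xy"],x["score"],whit(w,x["xy"],.018)) for x in r])
E
```

```text
[ 0.46956487 -0.16410947  0.25502656]
cup [(array([294., 197.]), 0.76, array([0.5337, 0.0025, 0.018 ]))]
vase_blue [(array([303., 319.]), 0.83, array([ 0.4958, -0.3243,  0.018 ]))]
vase_white [(array([342., 302.]), 0.63, array([ 0.5801, -0.305 ,  0.018 ]))]
vase_terracotta [(array([264., 336.]), 0.56, array([ 0.415 , -0.3423,  0.018 ]))]
[([438.6, 214.5], 0.6, array([ 0.53440676, -0.00675762,  0.018     ]))]
```

View pics/s2.png

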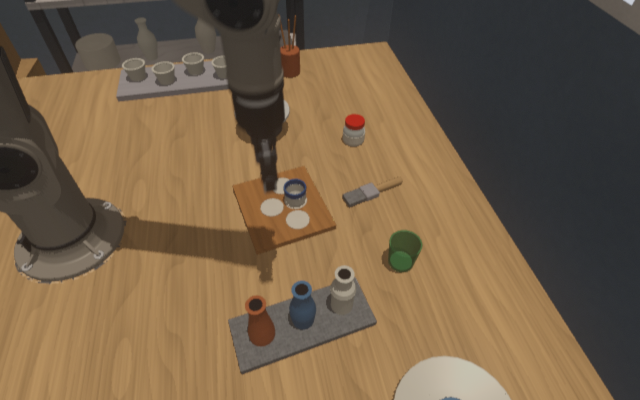

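All three vases stand on the side board (260,325; 303,308; 343,292) and the cup is still on its seat (295,193). Now the cup.

Request:
{"method": "jog_arm", "body": {"motion": [[0,0,0,-23,55,0,80],[0,0,0,-46,110,0,80],[0,0,0,-69,164,0,80],[0,0,0,-69,164,30,80],[0,0,0,-69,164,85,80],[0,0,0,-69,164,140,80],[0,0,0,-69,164,180,80],[0,0,0,-69,164,210,80],[0,0,0,-69,164,226,80],[0,0,0,-69,164,228,80]]}}

```text
t: 20.6
eef_pos: [0.535, -0.0114, 0.0266]
tool_rot: [-0.001, 0.001, 1.0, -0.0]
contact_force: [0.3, 0.3, -0.0]
gripper_width: 0.938
grasp_force: 0.0
```

Request:
{"method": "jog_arm", "body": {"motion": [[0,0,0,0,0,0,75],[0,0,0,0,0,0,65],[0,0,0,0,0,0,55],[0,0,0,0,0,0,45],[0,0,0,0,0,0,40],[0,0,0,0,0,0,40]], "grip_force": 30}}

```text
t: 21.35
eef_pos: [0.5359, -0.0099, 0.0282]
tool_rot: [0.001, -0.0, 1.0, 0.0]
contact_force: [-1.5, 0.4, 7.3]
gripper_width: 0.63
grasp_force: 30.6
```

Request:
{"method": "jog_arm", "body": {"motion": [[0,0,0,0,0,-20,40],[0,0,0,0,0,-60,40],[0,0,0,0,0,-100,40],[0,0,0,4,35,-120,40],[0,0,0,11,80,-120,40],[0,0,0,17,130,-120,40],[0,0,0,24,180,-120,40],[0,0,0,31,230,-120,40],[0,0,0,38,280,-120,40],[0,0,0,43,320,-120,40]]}}

```text
t: 22.6
eef_pos: [0.4913, 0.312, 0.1472]
tool_rot: [-0.0, -0.001, 1.0, 0.0]
contact_force: [0.7, -0.6, -0.9]
gripper_width: 0.619
grasp_force: 32.7
```

Request:
{"method": "jog_arm", "body": {"motion": [[0,0,0,0,0,0,40],[0,0,0,0,0,25,40],[0,0,0,0,0,45,40],[0,0,0,0,0,52,40],[0,0,0,0,0,52,40]]}}

```text
t: 23.22
eef_pos: [0.4923, 0.3089, 0.0951]
tool_rot: [-0.0, 0.0, 1.0, -0.0]
contact_force: [0.6, 0.2, -0.6]
gripper_width: 0.621
grasp_force: 32.7
```

```bash
python3 - <<'E'
from h import *
w=wrist(); save(w,"w2"); r=bot.tip_of("wheel",w)[:1]; print([(x["xy"],x["score"],whit(w,x["xy"],.0)) for x in r])
im=bot.read_camera("side"); cv2.imwrite("pics/s3.png",cv2.resize(im["pixels"][70:170,200:330,::-1],(780,600))); o=bot.get_obs(); print(o["eef_pos"],o["contact_force"])
E
```

```text
[([331.3, 194.2], 0.78, array([0.49335874, 0.31565889, 0.        ]))]
[0.4929048  0.30979062 0.09601057] [ 0.06643619 -0.04590412 -1.13189831]
```

View pics/s3.png

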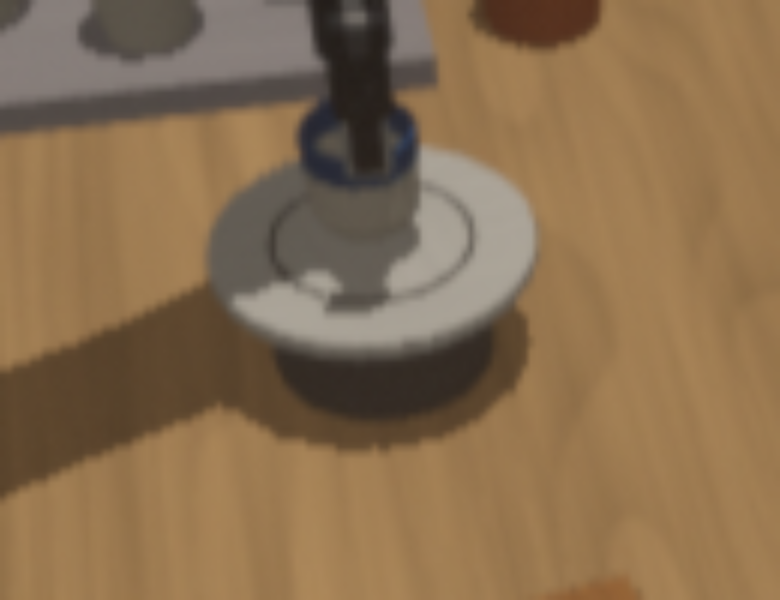

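View pics/w2.png

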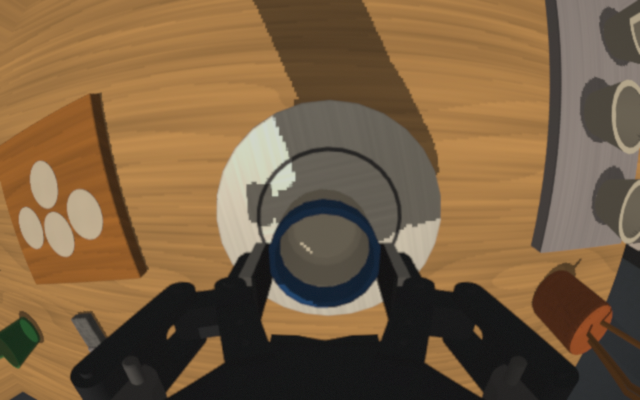

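Side: the cup is held upright just above the wheel, over the circle. Wrist: disc spans columns 217–441, circle 258–400, cup rim centre about (325,252).

```bash
python3 - <<'E'
from h import *
w=wrist(); W=lambda p,z: whit(w,p,z).round(4)
print(W((258,215),.07),W((400,215),.07),W((217,207),.07),W((441,207),.07),W((329,148),.07),W((329,100),.07),W((329,314),.07))
print(W((270,252),.136),W((380,252),.136),W((325,199),.136),W((325,307),.136))
E
```

```text
[0.4906 0.2646 0.07  ] [0.4907 0.3627 0.07  ] [0.485  0.2351 0.07  ] [0.485  0.3928 0.07  ] [0.4451 0.3133 0.07  ] [0.4142 0.3132 0.07  ] [0.5731 0.3141 0.07  ]
[0.4871 0.2842 0.136 ] [0.4871 0.3369 0.136 ] [0.4608 0.3105 0.136 ] [0.5189 0.3106 0.136 ]
```

Request:
{"method": "jog_arm", "body": {"motion": [[0,0,0,-2,3,5,40],[0,0,0,-2,3,10,40],[0,0,0,-2,3,14,40],[0,0,0,-2,3,15,40],[0,0,0,-2,3,15,40]]}}

```text
t: 24.05
eef_pos: [0.4941, 0.3126, 0.0803]
tool_rot: [-0.0, -0.0, 1.0, -0.0]
contact_force: [-1.6, -1.2, 3.4]
gripper_width: 0.62
grasp_force: 33.0
```

Request:
{"method": "jog_arm", "body": {"motion": [[0,0,0,0,0,0,60],[0,0,0,0,0,0,70],[0,0,0,0,0,0,80],[0,0,0,0,0,0,80],[0,0,0,0,0,-20,80],[0,0,0,0,0,-60,80],[0,0,0,0,0,-110,80],[0,0,0,0,0,-160,70],[0,0,0,0,0,-180,60],[0,0,0,0,0,-180,60]]}}

```text
t: 25.3
eef_pos: [0.4951, 0.3132, 0.2617]
tool_rot: [0.001, -0.0, 1.0, 0.001]
contact_force: [0.9, -0.1, 0.0]
gripper_width: 0.705
grasp_force: 0.0
```

```bash
python3 - <<'E'
from h import *
w=wrist(); save(w,"w3"); print(bot.get_obs()["eef_pos"])
r=bot.tip_of("cup",w)[:1]; print([(x["xy"],x["score"],whit(w,x["xy"],.07)) for x in r])
r=bot.tip_of("wheel",w)[:1]; print([(x["xy"],x["score"],whit(w,x["xy"],.0)) for x in r])
E
```

```text
[0.49419567 0.31266782 0.26002652]
[([323.5, 172.0], 0.76, array([0.49443251, 0.31339763, 0.07      ]))]
[([326.3, 162.7], 0.65, array([0.49421801, 0.31744702, 0.        ]))]
```

View pics/w3.png

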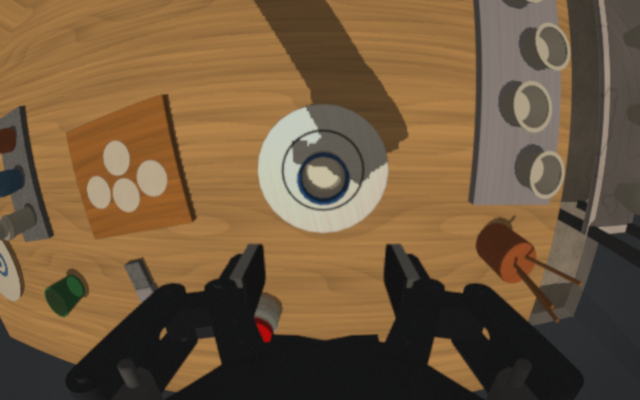

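The cup stands released inside the drawn circle (323,175). Returning the vases, blue first.

Request:
{"method": "jog_arm", "body": {"motion": [[0,0,0,0,-60,0,60],[0,0,0,0,-120,0,60],[0,0,0,0,-180,0,60],[0,0,0,0,-240,0,60],[0,0,0,0,-300,0,60],[0,0,0,0,-360,0,60],[0,0,0,0,-420,0,60],[0,0,0,-1,-480,0,60],[0,0,0,-2,-540,0,60],[0,0,0,-2,-590,0,60]], "grip_force": 40}}

```text
t: 26.7
eef_pos: [0.4952, -0.2794, 0.2586]
tool_rot: [-0.001, 0.0, 1.0, 0.0]
contact_force: [1.0, 0.6, -0.3]
gripper_width: 0.703
grasp_force: 0.0
```

Request:
{"method": "jog_arm", "body": {"motion": [[0,0,0,0,-49,0,60],[0,0,0,0,-49,40,60],[0,0,0,0,-49,90,60],[0,0,0,0,-49,135,60],[0,0,0,0,-49,156,60],[0,0,0,0,-49,156,60],[0,0,0,0,-49,156,20],[0,0,0,0,-49,156,20],[0,0,0,0,-49,156,20],[0,0,0,0,-49,156,20]]}}

```text
t: 27.95
eef_pos: [0.4971, -0.3267, 0.1052]
tool_rot: [0.001, -0.0, 1.0, -0.0]
contact_force: [-0.2, 1.8, 6.6]
gripper_width: 0.388
grasp_force: 40.1
```

Request:
{"method": "jog_arm", "body": {"motion": [[0,0,0,0,0,-20,20],[0,0,0,0,0,-60,20],[0,0,0,0,20,-100,20],[0,0,0,-2,70,-110,20],[0,0,0,-4,125,-110,20],[0,0,0,-6,180,-110,20],[0,0,0,-8,235,-110,20],[0,0,0,-10,290,-110,20],[0,0,0,-12,345,-110,20],[0,0,0,-13,372,-105,20]]}}

```text
t: 29.2
eef_pos: [0.5093, 0.0491, 0.2102]
tool_rot: [0.001, -0.002, 1.0, 0.001]
contact_force: [-0.7, -0.6, -1.1]
gripper_width: 0.388
grasp_force: 40.2
```

Request:
{"method": "jog_arm", "body": {"motion": [[0,0,0,0,0,30,20],[0,0,0,0,0,65,20],[0,0,0,0,0,90,20],[0,0,0,0,0,101,20],[0,0,0,0,0,104,20],[0,0,0,0,0,105,20],[0,0,0,0,0,105,20],[0,0,0,0,0,105,60],[0,0,0,0,0,105,60],[0,0,0,0,0,105,60]]}}

```text
t: 30.45
eef_pos: [0.5092, 0.0456, 0.1041]
tool_rot: [0.0, -0.0, 1.0, 0.0]
contact_force: [-0.1, -0.1, -0.0]
gripper_width: 0.704
grasp_force: 0.0
```

Request:
{"method": "jog_arm", "body": {"motion": [[0,0,0,0,0,-30,60],[0,0,0,0,0,-80,60],[0,0,0,0,0,-130,60],[0,0,0,0,0,-155,60],[0,0,0,14,-55,-155,60],[0,0,0,28,-110,-155,60],[0,0,0,42,-165,-155,60],[0,0,0,56,-220,-155,60],[0,0,0,70,-275,-155,60],[0,0,0,84,-330,-155,60]]}}

```text
t: 31.7
eef_pos: [0.4247, -0.2859, 0.2592]
tool_rot: [0.0, -0.0, 1.0, 0.0]
contact_force: [1.0, -0.5, 0.6]
gripper_width: 0.704
grasp_force: 0.0
```

Request:
{"method": "jog_arm", "body": {"motion": [[0,0,0,13,-55,0,60],[0,0,0,13,-55,40,60],[0,0,0,13,-55,90,60],[0,0,0,13,-55,135,60],[0,0,0,13,-55,154,60],[0,0,0,13,-55,154,60],[0,0,0,13,-55,154,20],[0,0,0,13,-55,154,20],[0,0,0,13,-55,154,20],[0,0,0,13,-55,154,20]]}}

```text
t: 32.95
eef_pos: [0.4164, -0.3401, 0.1097]
tool_rot: [0.004, -0.001, 1.0, -0.0]
contact_force: [-1.3, 7.7, 27.2]
gripper_width: 0.237
grasp_force: 14.1
```

Request:
{"method": "jog_arm", "body": {"motion": [[0,0,0,0,0,-20,20],[0,0,0,0,0,-60,20],[0,0,0,-4,20,-90,20],[0,0,0,-13,70,-90,20],[0,0,0,-23,120,-90,20],[0,0,0,-33,170,-90,20],[0,0,0,-42,220,-90,20],[0,0,0,-52,270,-90,20],[0,0,0,-60,305,-90,20],[0,0,0,-62,318,-90,20]]}}

```text
t: 34.2
eef_pos: [0.4754, -0.0192, 0.1963]
tool_rot: [0.001, -0.002, 1.0, 0.001]
contact_force: [0.0, -0.1, -0.9]
gripper_width: 0.235
grasp_force: 0.0
```

Request:
{"method": "jog_arm", "body": {"motion": [[0,0,0,0,0,25,20],[0,0,0,0,0,55,20],[0,0,0,0,0,78,20],[0,0,0,0,0,87,20],[0,0,0,0,0,90,20],[0,0,0,0,0,91,20],[0,0,0,0,0,91,20],[0,0,0,0,0,91,60],[0,0,0,0,0,91,60],[0,0,0,0,0,91,60]]}}

```text
t: 35.45
eef_pos: [0.4743, -0.0213, 0.1042]
tool_rot: [0.0, -0.0, 1.0, 0.0]
contact_force: [0.2, -0.4, 0.3]
gripper_width: 0.699
grasp_force: 0.0
```

The second grasp closed on nothing (20 mm), so I'm raising the arm and looking.

Request:
{"method": "jog_arm", "body": {"motion": [[0,0,0,0,0,-50,60],[0,0,0,0,0,-100,60],[0,0,0,0,0,-150,60]]}}

```text
t: 35.83
eef_pos: [0.474, -0.0216, 0.2556]
tool_rot: [-0.0, 0.0, 1.0, -0.0]
contact_force: [-0.3, 0.2, 0.4]
gripper_width: 0.702
grasp_force: 0.0
```

```bash
python3 - <<'E'
from h import *
im=bot.read_camera("side"); save(im,"s4"); o=bot.get_obs(); print(o["eef_pos"])
for t in ("cup","vase_blue","vase_white","vase_terracotta"):
    print(t,[(np.round(x["xy"]),round(x["score"],2),hit(im,x["xy"],.07 if t=="cup" else .018).round(4)) for x in bot.tip_of(t,im)[:1]])
E
```

```text
[ 0.47770771 -0.02212056  0.26154506]
cup [(array([263., 105.]), 0.44, array([0.4986, 0.3277, 0.07  ]))]
vase_blue [(array([280., 186.]), 0.78, array([0.504 , 0.0468, 0.018 ]))]
vase_white [(array([343., 304.]), 0.8, array([ 0.5818, -0.3101,  0.018 ]))]
vase_terracotta [(array([262., 334.]), 0.75, array([ 0.4117, -0.3385,  0.018 ]))]
```

View pics/s4.png

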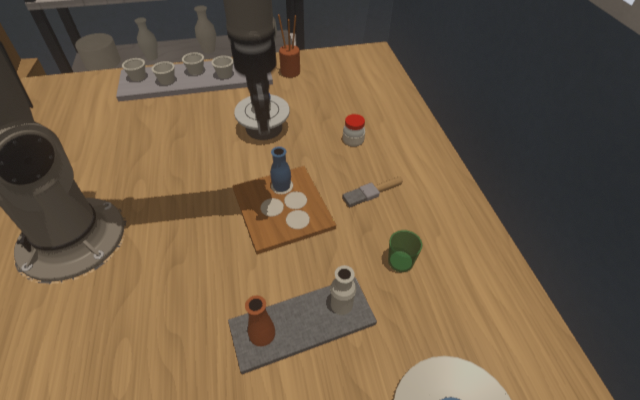

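The terracotta vase still stands upright near (260,322), white at (343,292) and blue back on its seat. I'll measure the dark top spots precisely.

```bash
python3 - <<'E'
from h import *
def darks(im,box,name,z=.138):
    x0,x1,y0,y1=box; g=im["pixels"][y0:y1,x0:x1].max(2); m=(g<70).astype(np.uint8)
    n,l,s,c=cv2.connectedComponentsWithStats(m)
    for i in range(1,n):
        if 8<s[i,4]<200: print(name,s[i,4],s[i,2:4],(c[i]+[x0,y0]).round(1),hit(im,c[i]+[x0,y0],z).round(4))
im=bot.read_camera("top"); darks(im,(400,490,200,300),"top"); cv2.imwrite("pics/t5.png",np.hstack([cv2.resize(im["pixels"][200:300,400:490,::-1],(400,444)),]))
s=bot.read_camera("side"); darks(s,(240,275,290,320),"sideT"); darks(s,(335,355,265,285),"sideW"); darks(s,(270,290,145,160),"sideB")
a=cv2.resize(s["pixels"][260:360,230:380,::-1],(600,400)); b=cv2.imread("pics/t5.png")[:400]; cv2.imwrite("pics/c5.png",cv2.resize(np.hstack([a,b]),(800,320)))
E
```

```text
top 47 [ 9 15] [442.6 217.7] [ 0.5753 -0.2902  0.138 ]
top 81 [10 10] [451.8 216.5] [ 0.5786 -0.3111  0.138 ]
top 92 [10 11] [464.2 292.9] [ 0.4108 -0.3383  0.138 ]
sideT 113 [13 11] [255.2 304.2] [ 0.411  -0.3367  0.138 ]
sideW 85 [11 10] [344.1 273.6] [ 0.5783 -0.3096  0.138 ]
sideB 47 [10  6] [278.2 151.3] [0.5069 0.0465 0.138 ]
sideB 32 [12  4] [279.1 158. ] [0.5055 0.0231 0.138 ]
```

View pics/c5.png

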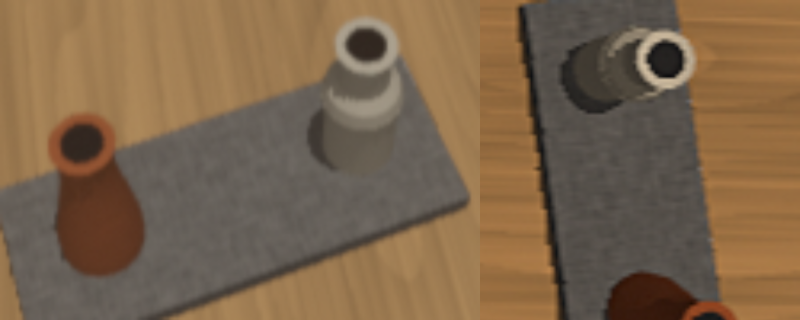

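The vase is exactly where expected (0.411, -0.338). I'll retry more carefully, pausing before closing.

Request:
{"method": "jog_arm", "body": {"motion": [[0,0,0,11,-53,0,60],[0,0,0,21,-106,0,60],[0,0,0,32,-159,0,60],[0,0,0,42,-212,0,60],[0,0,0,53,-265,0,60],[0,0,0,63,-318,0,60],[0,0,0,63,-318,40,60],[0,0,0,63,-318,90,60],[0,0,0,63,-318,135,60],[0,0,0,63,-318,149,60]]}}

```text
t: 37.42
eef_pos: [0.4088, -0.3381, 0.1018]
tool_rot: [-0.003, 0.0, 1.0, 0.001]
contact_force: [0.1, 0.4, 0.5]
gripper_width: 0.704
grasp_force: 0.0
```

Request:
{"method": "jog_arm", "body": {"motion": [[0,0,0,0,0,0,60],[0,0,0,0,0,0,60],[0,0,0,0,0,0,50],[0,0,0,0,0,0,42]]}}

```text
t: 37.92
eef_pos: [0.412, -0.3395, 0.106]
tool_rot: [0.001, -0.0, 1.0, -0.0]
contact_force: [0.0, 0.3, 0.7]
gripper_width: 0.493
grasp_force: 0.4
```

```bash
python3 - <<'E'
from h import *
w=wrist(); o=bot.get_obs(); print(o["eef_pos"],o["contact_force"],o["gripper_width"])
cv2.imwrite("pics/w6.png",cv2.resize(w["pixels"][150:330,200:440,::-1],(800,600)))
E
```

```text
[ 0.41193521 -0.33944999  0.10581121] [0.51455992 0.00796704 1.22807546] 0.4939201045457645
```

View pics/w6.png

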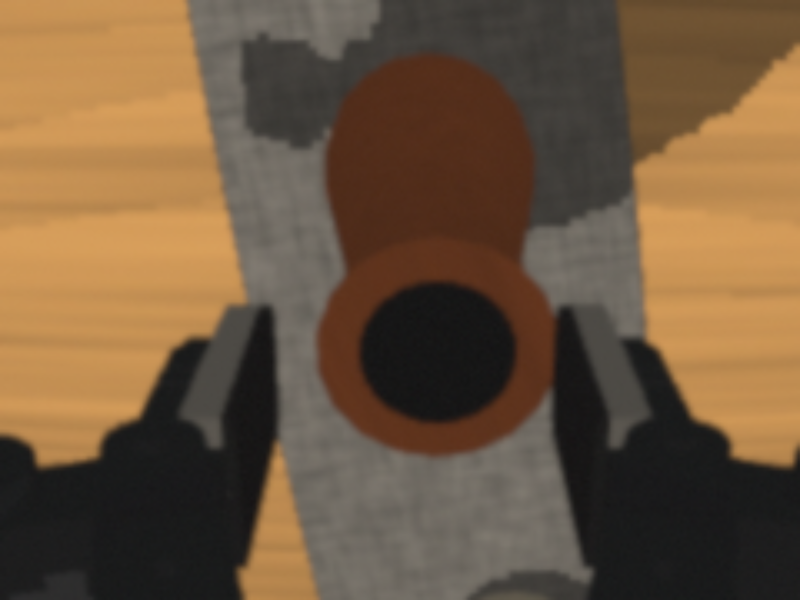

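The vase's lip is between the fingers (438,350), a little nearer the right one. The pads sit high, close to the lip, which explains the slip. I'm going 6 mm lower and 2 mm toward +y, then closing.

Request:
{"method": "jog_arm", "body": {"motion": [[0,0,0,0,2,0,48],[0,0,0,0,2,3,48],[0,0,0,0,2,6,48],[0,0,0,0,2,6,40],[0,0,0,0,2,6,34],[0,0,0,0,2,6,20],[0,0,0,0,2,6,20],[0,0,0,0,2,6,20]]}}

```text
t: 38.98
eef_pos: [0.4115, -0.3374, 0.0992]
tool_rot: [0.0, -0.0, 1.0, 0.0]
contact_force: [-0.1, 0.8, 3.2]
gripper_width: 0.391
grasp_force: 39.6
```

Request:
{"method": "jog_arm", "body": {"motion": [[0,0,0,0,0,-10,20],[0,0,0,0,0,-20,20],[0,0,0,0,0,-20,20]]}}

```text
t: 39.35
eef_pos: [0.4119, -0.3378, 0.12]
tool_rot: [0.001, -0.0, 1.0, -0.0]
contact_force: [-0.1, 0.2, -2.6]
gripper_width: 0.391
grasp_force: 40.2
```

Request:
{"method": "jog_arm", "body": {"motion": [[0,0,0,0,0,-40,20],[0,0,0,-4,20,-70,20],[0,0,0,-14,70,-70,20],[0,0,0,-24,120,-70,20],[0,0,0,-34,170,-70,20],[0,0,0,-44,220,-70,20],[0,0,0,-53,265,-70,20],[0,0,0,-61,305,-70,20],[0,0,0,-63,316,-70,20],[0,0,0,-63,316,-50,20]]}}

```text
t: 40.6
eef_pos: [0.4755, -0.0205, 0.1697]
tool_rot: [0.001, -0.001, 1.0, 0.0]
contact_force: [-0.0, -0.9, -2.8]
gripper_width: 0.392
grasp_force: 40.8
```

Request:
{"method": "jog_arm", "body": {"motion": [[0,0,0,0,0,30,20],[0,0,0,0,0,50,20],[0,0,0,0,0,62,20],[0,0,0,0,0,67,20],[0,0,0,0,0,69,20],[0,0,0,0,0,69,20],[0,0,0,0,0,69,20],[0,0,0,0,0,69,60],[0,0,0,0,0,69,60],[0,0,0,0,0,69,60]]}}

```text
t: 41.85
eef_pos: [0.4745, -0.0214, 0.1003]
tool_rot: [0.0, -0.0, 1.0, 0.0]
contact_force: [-0.6, 0.4, 0.5]
gripper_width: 0.705
grasp_force: 0.0
```

Request:
{"method": "jog_arm", "body": {"motion": [[0,0,0,0,0,-30,60],[0,0,0,0,0,-80,60],[0,0,0,0,0,-130,60],[0,0,0,0,0,-160,60],[0,0,0,-18,-50,-160,60],[0,0,0,-36,-100,-160,60],[0,0,0,-54,-150,-160,60],[0,0,0,-72,-200,-160,60],[0,0,0,-90,-250,-160,60],[0,0,0,-105,-291,-160,60]]}}

```text
t: 43.1
eef_pos: [0.5796, -0.3145, 0.2597]
tool_rot: [-0.0, 0.0, 1.0, -0.0]
contact_force: [0.3, 0.1, 0.9]
gripper_width: 0.707
grasp_force: 0.0
```

Request:
{"method": "jog_arm", "body": {"motion": [[0,0,0,0,1,40,60],[0,0,0,0,1,90,60],[0,0,0,0,1,135,60],[0,0,0,0,1,158,60],[0,0,0,0,1,161,60],[0,0,0,0,1,161,60],[0,0,0,0,1,161,45],[0,0,0,0,1,161,20],[0,0,0,0,1,161,20],[0,0,0,0,1,161,20]]}}

```text
t: 44.35
eef_pos: [0.5806, -0.3119, 0.101]
tool_rot: [0.002, -0.0, 1.0, -0.0]
contact_force: [-1.1, 0.4, 6.1]
gripper_width: 0.395
grasp_force: 39.2
```

Request:
{"method": "jog_arm", "body": {"motion": [[0,0,0,0,0,0,20],[0,0,0,0,0,-10,20],[0,0,0,0,0,-20,20],[0,0,0,0,0,-20,20]]}}

```text
t: 44.85
eef_pos: [0.5799, -0.3118, 0.1203]
tool_rot: [0.001, -0.0, 1.0, -0.0]
contact_force: [0.1, 0.1, -2.2]
gripper_width: 0.388
grasp_force: 39.9
```

Request:
{"method": "jog_arm", "body": {"motion": [[0,0,0,0,0,-40,20],[0,0,0,4,20,-60,20],[0,0,0,13,65,-60,20],[0,0,0,24,115,-60,20],[0,0,0,34,165,-60,20],[0,0,0,45,210,-60,20],[0,0,0,50,235,-60,20],[0,0,0,51,240,-60,20],[0,0,0,51,240,-40,20],[0,0,0,51,240,-15,20]]}}

```text
t: 46.1
eef_pos: [0.5285, -0.0729, 0.133]
tool_rot: [0.0, 0.001, 1.0, -0.0]
contact_force: [-0.1, -0.1, -2.6]
gripper_width: 0.396
grasp_force: 40.4
```

Request:
{"method": "jog_arm", "body": {"motion": [[0,0,0,0,0,18,20],[0,0,0,0,0,28,20],[0,0,0,0,0,33,20],[0,0,0,0,0,34,20],[0,0,0,0,0,34,20],[0,0,0,0,0,34,20],[0,0,0,0,0,34,60],[0,0,0,0,0,34,60],[0,0,0,0,0,34,60]]}}

```text
t: 47.22
eef_pos: [0.5282, -0.0713, 0.1]
tool_rot: [-0.0, -0.0, 1.0, 0.0]
contact_force: [0.2, -0.2, 0.8]
gripper_width: 0.703
grasp_force: 0.0
```

Request:
{"method": "jog_arm", "body": {"motion": [[0,0,0,0,0,-30,60],[0,0,0,0,0,-80,60],[0,0,0,0,0,-130,60],[0,0,0,0,0,-170,60],[0,0,0,0,-50,-180,60],[0,0,0,0,-100,-180,60],[0,0,0,0,-150,-180,60],[0,0,0,0,-200,-180,60],[0,0,0,0,-230,-180,60],[0,0,0,0,-230,-180,60]]}}

```text
t: 48.48
eef_pos: [0.527, -0.3043, 0.2801]
tool_rot: [-0.0, 0.002, 1.0, -0.001]
contact_force: [-0.0, -0.1, 1.1]
gripper_width: 0.706
grasp_force: 0.0
```

```bash
python3 - <<'E'
from h import *
im=bot.read_camera("top"); s=bot.read_camera("side")
for n,c in (("top",im),("side",s)):
  for t in ("cup","vase_blue","vase_white","vase_terracotta"):
    print(n,t,[(np.round(x["xy"]),round(x["score"],2),hit(c,x["xy"],.07 if t=="cup" else .018).round(4)) for x in bot.tip_of(t,c)[:1]])
for b in ((280,355,220,275),):
    x0,x1,y0,y1=b; m=(im["pixels"][y0:y1,x0:x1].max(2)<70).astype(np.uint8); k,l,st,c=cv2.connectedComponentsWithStats(m)
    for i in range(1,k):
        if 40<st[i,4]<200: print(st[i],hit(im,c[i]+[x0,y0],.138).round(4))
a=cv2.resize(im["pixels"][190:290,150:370,::-1],(800,364)); b=cv2.resize(s["pixels"][80:250,180:440,::-1],(352,230))
cv2.imwrite("pics/f.png",np.vstack([a,np.hstack([b,np.zeros((230,448,3),np.uint8)])])); print(bot.get_obs()["contact_force"])
E
```

```text
top cup [(array([179., 250.]), 0.82, array([0.486 , 0.3089, 0.07  ]))]
top vase_blue [(array([292., 242.]), 0.82, array([0.5098, 0.0488, 0.018 ]))]
top vase_white [(array([340., 235.]), 0.76, array([ 0.5319, -0.0703,  0.018 ]))]
top vase_terracotta [(array([322., 257.]), 0.76, array([ 0.4759, -0.0278,  0.018 ]))]
side cup [(array([262., 107.]), 0.6, array([0.4925, 0.3186, 0.07  ]))]
side vase_blue [(array([284., 186.]), 0.66, array([0.5142, 0.0436, 0.018 ]))]
side vase_white [(array([298., 219.]), 0.9, array([ 0.5303, -0.0718,  0.018 ]))]
side vase_terracotta [(array([272., 209.]), 0.56, array([ 0.4724, -0.0277,  0.018 ]))]
[  1  13  22  23 141] [0.505 0.045 0.138]
[60 12 10 10 79] [ 0.5266 -0.0709  0.138 ]
[ 6 19 10 10 87] [0.5081 0.047  0.138 ]
[30 28 20 21 96] [ 0.4868 -0.0098  0.138 ]
[37 34 10 11 86] [ 0.4752 -0.0223  0.138 ]
[ 0.56979874  0.2524464  -0.11049838]
```

View pics/f.png

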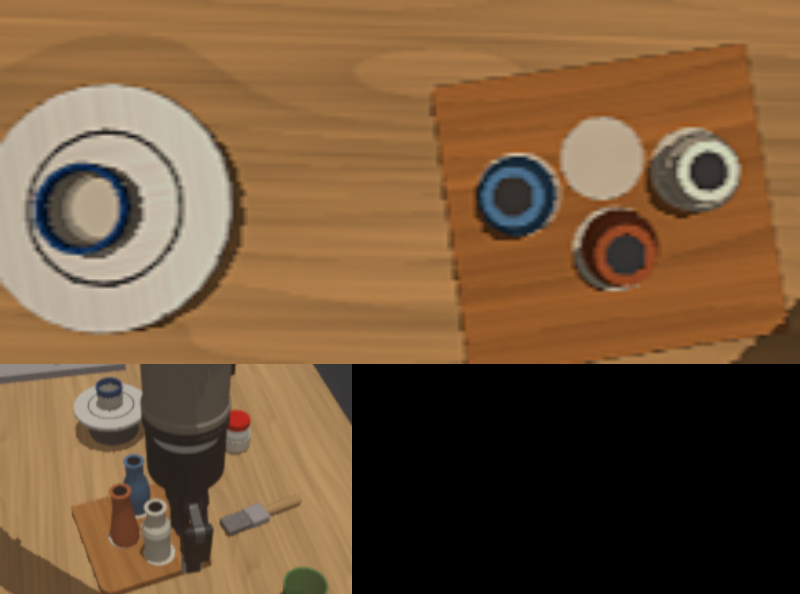

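Every vase is within about 3 mm of its start position. The cup rim at crop (84,208) against the circle centre at (105,207) is the parallax expected from its height, so the cup is within about 3 mm of the wheel's centre. The arm is clear.

```bash
python3 -c "
from station import bot
print(bot.hand_in())"
```

```text
the job is handed in; nothing more can be done
None
```

I handed the job in at about 49 s of the 141 s allowed; `hand_in()` gave no verdict. The cup stands released on the wheel within about 3 mm of its centre, and all three vases are upright within about 3 mm of their starting places. One grasp of the terracotta vase slipped on the way back; the vase stayed upright on the side board and I regripped it lower.

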